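Change the panels on the clip board

ROBOT

A 7-joint arm with a two-finger parallel gripper is mounted at the origin on the work surface. World frame = base frame: x ahead of the robot, y to its left, z up, the work surface at z = 0. Lengths are in m, angles in degrees, forces in N, time in s.
With the tool pointing down it reaches from about 0.425 to 0.925 m from the base axis. Payload 6.8 kg.
Tool frame: the origin (TCP) lies midway between the tips of the shut fingers; the grasp point (between the pads) lies 19 mm behind it (ctrl.grip_depth is the z of the grasp point in the tool frame, in m); z points along the fingers, y is the line along which they close (so a half turn about z gives the same grasp; the last joint's range is limited). The gripper opens to 88 mm and grips with 3 to 60 N. Pads are 20 mm wide; open, the fingers measure 115 mm over their backs; the gripper's body (75 mm by 178 mm) begins 61 mm behind the grasp point.
Start: joints at [64.796, 27.33, 1.283, 89.118, -0.659, 63.558, -4.761], TCP at [0.22, -0.638, 0.223] pointing down, gripper open.
Joint ranges: [-169.35, 169.35], [-19.33, 120.38], [-80.79, 83.38], [13.8, 139.57], [-78.32, 258.32], [9.67, 109.79], [-169.56, 169.56]. Speed limits (degrees/s): [136.94, 136.94, 180, 180, 180, 180, 180].

INTERFACE

Orientations are given as a 3x3 rotation matrix whose columns are the frame's x, y, z axes.
In Python, from rig import ctrl, planner, state, cams gives the robot as it stands. Calls block until the motion is done:
- ctrl.move_pose(position, orientation): joint-space move of the TCP to a pose.
- ctrl.servo_line(position, rotation=None, velocity=0.15, max_force=None): straight line of the TCP; rotation=None keeps the orientation; velocity is the mean speed in m/s. With max_force (N) it stops when the force on the tool has changed by that much, and returns True; else False.
- ctrl.movej(angles): joint-space move.
- ctrl.grip(opening): opening from 0.0 (shut) to 1.0 (fully open); the grip force is fixed at half the most; returns when the fingers have stopped.
- ctrl.dwell(seconds).
- planner.solve_ik(position, orientation): joint angles nearest the present ones, or None.
- state(): the state.
- cams.read_camera(name): name is "scene" or "side" or "wrist"; returns a dict with "frame" (384x512x3 uint8, red, green, blue), "fx", "fy", "cx", "cy" (pixels), "cam_to_world" (4x4, takes a point from camera to world coordinates); the wrist camera has in their place "hand_eye" (4x4, takes a point from camera to tool coordinates, whose origin is the TCP and whose axes are the flange's). Camera axes: x right, y down, z forward; pixel columns grow to the right and rows downward; lengths in m; the calibration is good to about 2 mm. A picture is of the moment at which its call begins: read the wrist's pose just before it. There is no depth.
A pose or a line that the arm cannot do raises ctrl.Unreachable and nothing moves.
- ctrl.finish_job(): hands the job in; it is judged then, once.
The state is a dict: "time": time; "joint_pos": joint angles; "joint_vel": joint speeds; "joint_torque": joint torques, N m; "eef_pos": TCP position; "tool_rot": TCP orientation; "wrist_force": force on the tool from outside, world axes, zero at the start; "torque": the same for the moment, N m; "grip_width": opening from 0.0 (shut) to 1.0 (fully open); "finger_force": force on a finger pad.
Only numpy, scipy, OpenCV 4.12 (cv2) and the standard library are available. Lean on these libraries where they do the work, as an engineer would, in place of code of your own. Each camera call takes 0.05 s, during which the arm holds its last target. There are 200 camera calls.

TASK

Change the display: lift the keeper bar off its pins and lay it aside, draw the old grey panel out of its clip and lay it flat on the cork mat, then hold each painted panel by its batten and slide it along the board, front edge first, squarely under the clip of its batten's colour until fully home against the stop, its own edge lifting the clip (do not push or lift clips with the gripper). Then lower the keeper bar back over both pins until it lies flush on the board, and let go. Leave the ink jar, water pot and ink bottle standing where they are.

Things in the scene. Friction and masses are not known exactly. Their poses are not given: they have to be found in the camera images.
- board: Fixed wooden display board, 12 mm thick, top face 12 mm above its origin (on the underside). It spans x -130 to +100 and y -145 to +145 mm. Its +x runs from the open near side (robot's side, yaw up to 0.2 rad) to the clips; panels slide in along +x. Clips at y = +86 (red), 0 (yellow), -86 (green) mm, each with a 10 mm high steel stop, face at x = +60 mm.
- pin_left (a point): Foot, on the board's top, of the left locating pin: board x = -87, y = +43 mm. Steel, upright, 9 mm thick, 18 mm high, the upper 6 mm coned. Sliding panels pass beside the pins, 8 mm clear.
- pin_right (a point): Foot of the right locating pin, like the left one, at board x = -87, y = -43 mm.
- keeper_home (a point): Point on the board's top face midway between the two pins: where the keeper bar's origin lies when it is down over the pins. Axes as the board's.
- keeper: Dark wood keeper bar, 60 mm (x) by 200 (y), 8 thick, 0.16 kg. 12 mm hole at y = +43, slot 12 by 16 (longer along y) at y = -43 mm; either way round fits. Midway an upright brass grip rib, 14 mm (x) by 50 (y), from 8 to 44 mm above the underside. Origin: centre of underside. On the pins, where it starts, its far edge is 6 mm short of home panels' rear edges.
- panel_red: Stiff painted panel, 110 mm (x) by 60 (y), 5 thick, 0.06 kg, with an upright red batten across its rear end to hold it by: 14 mm thick (x), 60 long (y), centred at x = -45 mm, from 5 to 31 mm above the underside. Its +x end is the bare front edge that goes under the clip. Origin: centre of underside. May be absent.
- clip_red: Red sprung clip (left (+y)), 46 mm wide. Origin on its cross hinge: board x = +72, y = 86 mm, 9 mm above the board's top. Its tongue reaches to a lip at board x = +30 mm, 1 mm off the board, then flares up to a mouth 11 mm high at x = +4 mm. A panel pushed in along the board (2 to 8 N) lifts it against its spring (1 to 2 N at the lip), by 0.1 rad when in.
- old_red: Old grey panel under the red clip at the start (only one of the three clips holds an old panel; the others of these are absent). Size, batten and origin as the painted panels', batten of plain wood. It comes out backwards along the board once the keeper is off.
- home_red (a point): Point on the board's top under the red clip (board x = +4, y = 86 mm): where the panel's origin lies when it is nearly touching the stop (1 mm short). Axes as the board's.
- panel_yellow: Stiff painted panel, 110 mm (x) by 60 (y), 5 thick, 0.06 kg, with an upright yellow batten across its rear end to hold it by: 14 mm thick (x), 60 long (y), centred at x = -45 mm, from 5 to 31 mm above the underside. Its +x end is the bare front edge that goes under the clip. Origin: centre of underside. May be absent.
- clip_yellow: Yellow sprung clip (middle), 46 mm wide. Origin on its cross hinge: board x = +72, y = 0 mm, 9 mm above the board's top. Its tongue reaches to a lip at board x = +30 mm, 1 mm off the board, then flares up to a mouth 11 mm high at x = +4 mm. A panel pushed in along the board (2 to 8 N) lifts it against its spring (1 to 2 N at the lip), by 0.1 rad when in.
- old_yellow: Old grey panel under the yellow clip at the start (only one of the three clips holds an old panel; the others of these are absent). Size, batten and origin as the painted panels', batten of plain wood. It comes out backwards along the board once the keeper is off.
- home_yellow (a point): Point on the board's top under the yellow clip (board x = +4, y = 0 mm): where the panel's origin lies when it is nearly touching the stop (1 mm short). Axes as the board's.
- panel_green: Stiff painted panel, 110 mm (x) by 60 (y), 5 thick, 0.06 kg, with an upright green batten across its rear end to hold it by: 14 mm thick (x), 60 long (y), centred at x = -45 mm, from 5 to 31 mm above the underside. Its +x end is the bare front edge that goes under the clip. Origin: centre of underside. May be absent.
- clip_green: Green sprung clip (right (-y)), 46 mm wide. Origin on its cross hinge: board x = +72, y = -86 mm, 9 mm above the board's top. Its tongue reaches to a lip at board x = +30 mm, 1 mm off the board, then flares up to a mouth 11 mm high at x = +4 mm. A panel pushed in along the board (2 to 8 N) lifts it against its spring (1 to 2 N at the lip), by 0.1 rad when in.
- old_green: Old grey panel under the green clip at the start (only one of the three clips holds an old panel; the others of these are absent). Size, batten and origin as the painted panels', batten of plain wood. It comes out backwards along the board once the keeper is off.
- home_green (a point): Point on the board's top under the green clip (board x = +4, y = -86 mm): where the panel's origin lies when it is nearly touching the stop (1 mm short). Axes as the board's.
- mat: Fixed cork mat on the table, 140 mm (x) by 100 mm (y), 3 mm thick, for the old panel. Origin: centre of the underside, on the table.
- ink_jar: Open white ink jar, 52 mm across, 38 mm high. Origin: centre of the underside. Leave alone.
- water_pot: Open glass water pot, 68 mm across, 65 mm high. Origin: centre of the underside. Leave alone.
- ink_bottle: Small ink bottle, 38 mm across, 85 mm high. Origin: centre of the underside. Leave alone.
There are look-alikes about, which are no part of the job. Leave any black or pink look-alike of the panel_yellow alone.

How it is judged (in metres and radians):
On the way, in this order (a step that is already met when the one before it is completed fails the run):
1. the keeper bar is off the pins and away (horizontal distance between keeper and keeper_home above 0.1 m), for 0.2 s.
2. the old panel lies flat on the cork mat and every painted panel is fully home, flat and square under the clip of its own colour (x of old_red in the frame of mat between -0.03 and 0.03 m and y of old_red in the frame of mat between -0.035 and 0.035 m and z of each of old_red, old_yellow, old_green in the frame of mat below 0.006 m and angle between each of old_red, old_yellow, old_green's own z axis and vertical below 0.06 rad and linear speed of each of old_red, old_yellow, old_green below 0.02 m/s and x of old_yellow in the frame of mat between -0.03 and 0.03 m and y of old_yellow in the frame of mat between -0.035 and 0.035 m and x of old_green in the frame of mat between -0.03 and 0.03 m and y of old_green in the frame of mat between -0.035 and 0.035 m and x of panel_red in the frame of home_red above -0.0055 m and y of panel_red in the frame of home_red between -0.01 and 0.01 m and z of panel_red in the frame of home_red below 0.003 m and angle between each of panel_red, panel_yellow, panel_green's own z axis and vertical below 0.05 rad and angle between the x axis of panel_red and the x axis of home_red, either way round below 0.1 rad and contact force between panel_red and clip_red above 0.3 N and x of panel_yellow in the frame of home_yellow above -0.0055 m and y of panel_yellow in the frame of home_yellow between -0.01 and 0.01 m and z of panel_yellow in the frame of home_yellow below 0.003 m and angle between the x axis of panel_yellow and the x axis of home_yellow, either way round below 0.1 rad and contact force between panel_yellow and clip_yellow above 0.3 N and x of panel_green in the frame of home_green above -0.0055 m and y of panel_green in the frame of home_green between -0.01 and 0.01 m and z of panel_green in the frame of home_green below 0.003 m and angle between the x axis of panel_green and the x axis of home_green, either way round below 0.1 rad and contact force between panel_green and clip_green above 0.3 N), for 0.3 s.
3. the keeper bar lies flush on the board, over both pins (horizontal distance between keeper and keeper_home below 0.004 m and z of keeper in the frame of keeper_home below 0.0025 m and angle between keeper's own z axis and vertical below 0.03 rad and angle between the x axis of keeper and the x axis of board, either way round below 0.06 rad), for 0.2 s.
At the end, for the whole second after the job is handed in: Old panel flat on the mat (centre within 30-35 mm of its middle each way); each painted panel flat under its colour's clip, front within about 6 mm of the stop, 10 mm of the clip's middle, 0.1 rad of square; keeper flush (2.5 mm) over both pins, within 4 mm of its place; all released, at rest (all of step 2 and all of step 3 and linear speed of each of panel_red, panel_yellow, panel_green, keeper below 0.02 m/s); the robot touches nothing.
It fails at once if a clip is pushed or lifted with the gripper (more than 4 N) (contact force between any of the fingers, the arm and clip_red above 4 N or contact force between any of the fingers, the arm and clip_yellow above 4 N or contact force between any of the fingers, the arm and clip_green above 4 N).
It fails at once if the ink jar, water pot or ink bottle is tipped or shifted by more than 4 cm (angle between any of ink_jar, water_pot, ink_bottle's own z axis and vertical above 0.4 rad or distance of any of ink_jar, water_pot, ink_bottle from where it was at the start of the episode above 0.04 m).
Of panel_red, panel_yellow, panel_green only 2 to 3 are there at a start; the rules pass over those that are not, and their reading is None.
Of old_red, old_yellow, old_green only 1 to 1 are there at a start; the rules pass over those that are not, and their reading is None.
At some moment in a run one of panel_red, panel_yellow, panel_green, keeper may be knocked a few centimetres aside while the robot is not near it.
Once in a run the grip may slacken for a moment while it holds something.
It also fails if it takes over 210 s, if anything falls off the work surface, if the arm or the gripper's body presses on something with over 40 N, if the wrist force passes 120 N, or if a joint passes its speed limit or range.

## Working session

There is one attempt and no reset: what is moved stays moved. The work goes in short steps, each a Python script; the robot and the scene stay as the last script left them, time stands still between calls to the robot, and variables do not carry over. Pictures are saved under pics/ and viewed, at most 14 in all, crops included, and the job is handed in when it is done.

```bash
ls; mkdir -p pics; python3 - <<'E'
from rig import ctrl, planner, state, cams
import cv2,numpy as np
for n in ["scene","side"]:
    c=cams.read_camera(n); cv2.imwrite(f"pics/{n}0.png",cv2.resize(c["frame"][:,:,::-1],(800,600),interpolation=cv2.INTER_CUBIC))
    print(n,c["fx"],c["fy"],c["cx"],c["cy"],np.round(c["cam_to_world"],3).tolist())
print(state())
E
```

```text
pics
scene 370.42801167096434 370.42801167096434 255.3719015612531 194.46198978487095 [[-0.319, 0.737, -0.596, 1.114], [0.948, 0.247, -0.202, 0.155], [-0.001, -0.629, -0.777, 0.823], [0.0, 0.0, 0.0, 1.0]]
side 499.34814599878837 499.34814599878837 254.83494609224962 187.02388703221126 [[0.866, 0.281, -0.414, 1.046], [0.499, -0.525, 0.689, -0.958], [-0.024, -0.804, -0.595, 0.815], [0.0, 0.0, 0.0, 1.0]]
{'time': 0.1, 'joint_pos': array([64.7953918 , 27.36926135,  1.28149848, 89.16986757, -0.65861712,
       63.55651452, -4.76164875]), 'joint_vel': array([-0.029191  , -0.01685507,  0.08788576, -0.17447503, -0.06253823,
        0.0020964 , -0.09041045]), 'joint_torque': array([ 3.41095372e-03, -5.84091997e+01,  1.53960574e+00, -2.73313379e+01,
       -5.42449672e-02,  1.30954830e-02,  3.53952430e-05]), 'eef_pos': array([ 0.21968968, -0.63770706,  0.22182092]), 'tool_rot': array([[ 9.45457956e-01,  3.25743566e-01, -6.18580417e-04],
       [ 3.25744129e-01, -9.45456911e-01,  1.41116130e-03],
       [-1.25164418e-04, -1.53569261e-03, -9.99998813e-01]]), 'wrist_force': array([ 0.81265151, -0.06129207, -0.05408312]), 'torque': array([0.01650362, 0.01958701, 0.03288862]), 'finger_force': 0.0, 'grip_width': 1.0044933330090167}
```

View pics/scene0.png

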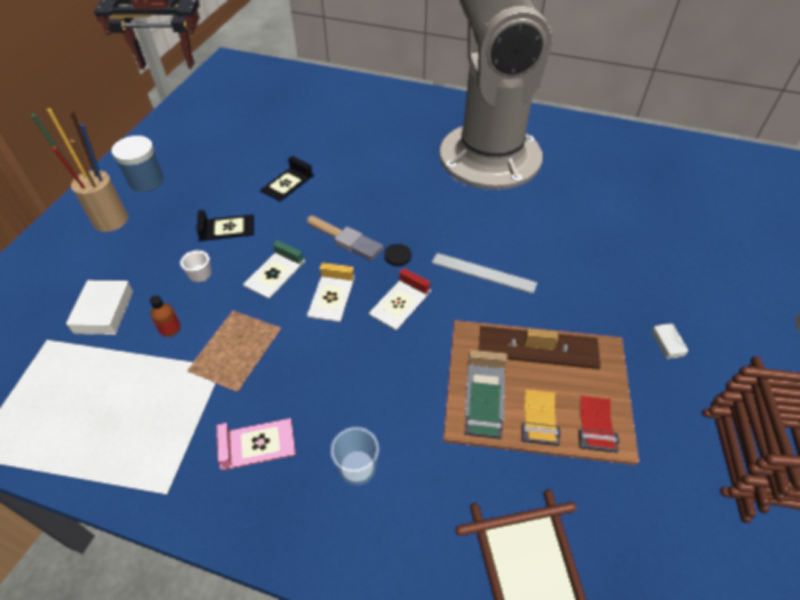

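View pics/side0.png

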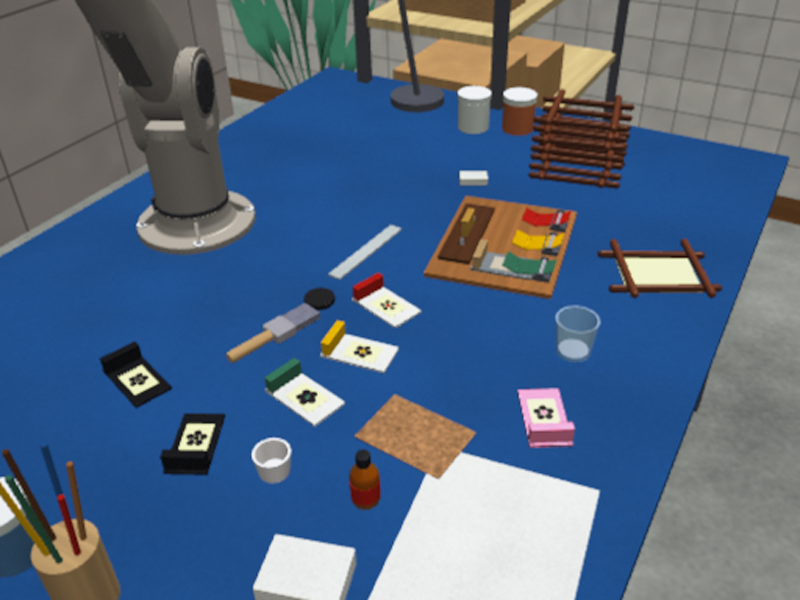

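The scene picture shows the board at right, spanning (446..637, 321..461), with the old panel under green. The three painted panels are at (275,268), (332,290) and (402,298), the mat is at (235,350), and the jar, bottle and pot are at (197,267), (165,318) and (355,455).

```bash
cat > h.py <<'E'
import numpy as np, cv2
from rig import ctrl, planner, state, cams
def ray(c,u,v,T):
    d=T[:3,:3]@np.array([(u-c["cx"])/c["fx"],(v-c["cy"])/c["fy"],1.]); return T[:3,3],d
def plane(c,u,v,z,T):
    o,d=ray(c,u,v,T); return (o+d*(z-o[2])/d[2])[:2]
def proj(c,P,T):
    q=np.linalg.inv(T)@np.r_[P,1]; return c["fx"]*q[0]/q[2]+c["cx"],c["fy"]*q[1]/q[2]+c["cy"]
def down(yaw):  # tool y axis along world angle yaw+90deg; tool x along yaw
    c,s=np.cos(yaw),np.sin(yaw); return np.array([[c,s,0],[s,-c,0],[0,0,-1.]])
def wrist(name=None):
    s=state(); T=np.eye(4); T[:3,:3]=s["tool_rot"]; T[:3,3]=s["eef_pos"]
    c=cams.read_camera("wrist"); T=T@c["hand_eye"]
    if name: 
        cv2.imwrite(f"pics/{name}.png",cv2.resize(c["frame"][:,:,::-1],(800,600),interpolation=cv2.INTER_CUBIC))
        np.savez(f"pics/{name}.npz",T=T,k=[c["fx"],c["fy"],c["cx"],c["cy"]])
    return c,T
def load(name):
    d=np.load(f"pics/{name}.npz"); k=d["k"]; return dict(fx=k[0],fy=k[1],cx=k[2],cy=k[3]),d["T"]
def pix(name,pts,z):
    c,T=load(name); return np.array([plane(c,u*.64,v*.64,z,T) for u,v in pts])
E
python3 - <<'E'
from h import *
c=cams.read_camera("scene");T=c["cam_to_world"]
f=lambda u,v,z:np.round(plane(c,u*.64,v*.64,z,T),3)
for n,z,pts in [("board",.012,[(455,321),(626,338),(637,456),(446,440)]),("mat",.003,[(235,312),(281,326),(235,388),(189,369)]),
 ("green",.005,[(245,287),(270,296),(303,262)]),("greenbat",.031,[(276,243),(302,253)]),("yellow",.005,[(308,314),(341,320)]),("yelbat",.031,[(321,264),(354,267)]),
 ("red",.005,[(370,316),(400,327)]),("redbat",.031,[(403,271),(430,283)]),("jar",0,[(197,277)]),("bottle",0,[(168,330)]),("pot",0,[(357,475)]),("keeper",.008,[(481,328),(601,340),(598,366),(478,352)]),("ruler",0,[(434,258),(535,288)]),("trowel",0,[(310,220),(372,252),(398,255)]),("black",0,[(250,215),(250,236),(264,193),(285,198),(307,178)]),("frame",0,[(460,530),(575,508)]),("pink",0,[(295,420),(295,460),(218,465)]), ("eraser",0,[(655,330),(685,355)])]:
    print(n,*[f(*p,z) for p in pts])
print(cams.read_camera("wrist")["hand_eye"].round(3).tolist(), cams.read_camera("wrist")["fx"])
E
```

```text
board [0.498 0.051] [0.44  0.339] [0.656 0.373] [0.721 0.097]
mat [ 0.597 -0.332] [ 0.599 -0.239] [ 0.738 -0.255] [ 0.73  -0.346]
green [ 0.54  -0.342] [ 0.545 -0.288] [ 0.447 -0.266]
greenbat [ 0.439 -0.323] [ 0.448 -0.264]
yellow [ 0.561 -0.204] [ 0.555 -0.143]
yelbat [ 0.462 -0.219] [ 0.45  -0.158]
red [ 0.53  -0.097] [ 0.536 -0.039]
redbat [ 0.43  -0.068] [ 0.443 -0.012]
jar [ 0.543 -0.444]
bottle [ 0.669 -0.426]
pot [ 0.811 -0.013]
keeper [0.495 0.097] [0.454 0.3  ] [0.51  0.301] [0.546 0.104]
ruler [ 0.352 -0.03 ] [0.366 0.171]
trowel [ 0.33  -0.305] [ 0.375 -0.151] [ 0.367 -0.1  ]
black [ 0.355 -0.43 ] [ 0.411 -0.4  ] [ 0.283 -0.434] [ 0.283 -0.384] [ 0.207 -0.367]
frame [0.839 0.151] [0.758 0.298]
pink [ 0.758 -0.139] [ 0.819 -0.11 ] [ 0.863 -0.216]
eraser [0.396 0.389] [0.434 0.44 ]
[[-0.001, -0.966, -0.259, 0.071], [1.0, -0.001, -0.0, -0.001], [0.0, -0.259, 0.966, -0.163], [0.0, 0.0, 0.0, 1.0]] 338.8742959852953
```

```bash
python3 - <<'E'
from h import *
for nm,p in [("wb",[0.56,0.2,0.30]),("wp",[0.52,-0.18,0.28])]:
    for y in (.2+np.pi/2,.2-np.pi/2):
        print(nm,y,planner.solve_ik(np.array(p),down(y)))
ctrl.move_pose(np.array([0.52,-0.18,0.30]),down(.2-np.pi/2)); ctrl.dwell(.3); wrist("wp")
ctrl.move_pose(np.array([0.57,0.21,0.30]),down(.2-np.pi/2)); ctrl.dwell(.3); wrist("wb")
print(state()["time"],state()["joint_pos"],state()["wrist_force"])
E
```

```text
wb 1.7707963267948965 [ 17.14816771  26.26268188 -58.64715591  92.26192732  23.07495612
  74.60669066 -33.6521196 ]
wb -1.3707963267948966 [ 21.86083078  30.24718088 -67.62722437  92.00647456  28.53659886
  77.18145463 141.91772328]
wp 1.7707963267948965 [ 36.96453901  15.05727596 -29.28449211 100.79356415   7.98273894
  66.20802431  16.74742689]
wp -1.3707963267948966 [ 1.23273355e+01  1.26407304e+01  3.20583593e-01  1.02416248e+02
 -7.74435043e-02  6.49432330e+01 -1.55867897e+02]
4.9333 [ -73.90440669   33.96919182   73.48220565   96.29420821  -33.59440629
   75.60295328 -162.79367696] [-0.15121464  0.22579065  0.16403128]
```

View pics/wb.png

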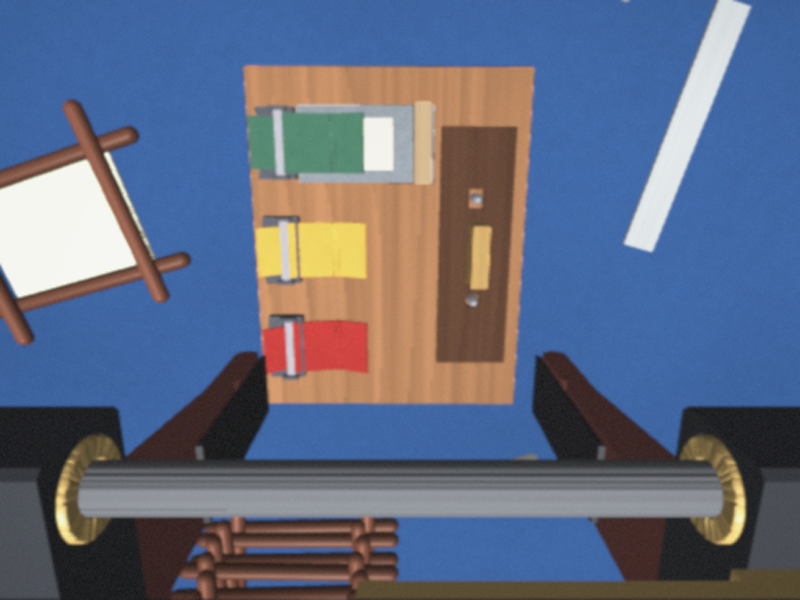

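View pics/wp.png

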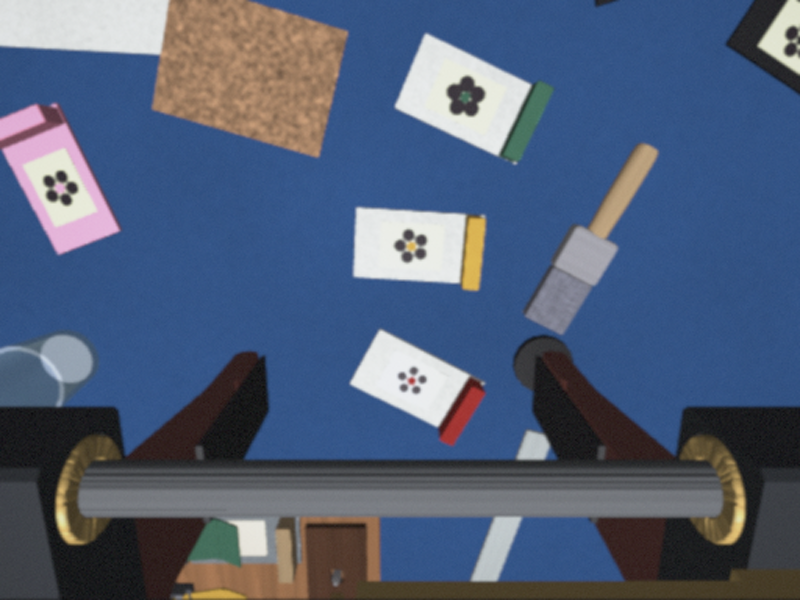

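The board's top corners are at (246,67), (534,67), (514,403) and (266,403). The panel front edges are red (382,330)-(350,383), yellow (356,208)-(354,278) and green (427,34)-(396,107). The mat's corners are (347,31), (320,157) and (152,108).

```bash
python3 - <<'E'
from h import *
b=pix("wb",[(246,67),(534,67),(514,403),(266,403)],.012); fn,nn,np_,fp=b
print(b.round(4).tolist())
L=np.array([[100,-145],[-130,-145],[-130,145],[100,145]])/1000
A=L-L.mean(0);B=b-b.mean(0);U,S,V=np.linalg.svd(A.T@B);R=(U@V).T
yaw=np.arctan2(R[1,0],R[0,0]);o=b.mean(0)-R@L.mean(0);print("board",o,yaw,"res",(L@R.T+o-b).round(4).tolist())
bl=lambda p:R.T@(p-o)
r=pix("wb",[(481,258)],.044+.012)[0];print("rib",bl(r))
print("keeper corners",[bl(p).round(4) for p in pix("wb",[(442,126),(517,126),(504,362),(437,361)],.020)])
print("oldbat",bl(pix("wb",[(424,143)],.043)[0]))
for n,a,c,m in [("red",(382,330),(350,383),(462,414)),("yellow",(356,208),(354,278),(473,253)),("green",(427,34),(396,107),(527,122))]:
    a,c=pix("wp",[a,c],.005);m=pix("wp",[m],.031)[0]
    f=(a+c)/2;d=c-a; x=np.array([-d[1],d[0]])/np.linalg.norm(d); x=x if x@(f-m)>0 else -x
    print(n,"w",np.linalg.norm(d),"yaw",np.arctan2(x[1],x[0]),"origin",f-.055*x,"bat",f-.1*x,"batseen",m)
print("mat",pix("wp",[(347,31),(320,157),(152,108)],.003))
E
```

```text
[[0.7166, 0.0939], [0.4944, 0.0494], [0.4374, 0.332], [0.663, 0.3771]]
board [0.59255922 0.21599763] 0.19489461683147788 res [[0.0021, -0.0008], [-0.0013, -0.0008], [-0.0004, 0.0011], [-0.0004, 0.0005]]
rib [-8.64678049e-02 -6.49307321e-05]
keeper corners [array([-0.0566, -0.0997]), array([-0.1162, -0.0998]), array([-0.1166,  0.1001]), array([-0.0568,  0.0994])]
oldbat [-0.04146635 -0.08593949]
red w 0.060021936206332636 yaw -0.3301453689325801 origin [ 0.47804648 -0.05507315] bat [ 0.43547669 -0.04048503] batseen [ 0.43613704 -0.04639189]
yellow w 0.061129744575652005 yaw 0.14830447127670662 origin [ 0.50380951 -0.18210174] bat [ 0.45930348 -0.188751  ] batseen [ 0.46025    -0.18972184]
green w 0.059416857225336864 yaw -0.22662470050989567 origin [ 0.48485198 -0.30712844] bat [ 0.44100261 -0.2970174 ] batseen [ 0.44307037 -0.29744543]
mat [[ 0.59415139 -0.33850529]
 [ 0.59979766 -0.23954836]
 [ 0.74056042 -0.2505975 ]]
```

```bash
cat >> h.py <<'E'
BO=np.array([.59256,.21600]);BY=.1949
BR=np.array([[np.cos(BY),-np.sin(BY)],[np.sin(BY),np.cos(BY)]])
def bw(x,y): return BO+BR@np.array([x,y])
def line(xy,z,yaw=None,v=.15,f=None):  # yaw = direction of the object's x axis (fingers close along it)
    return ctrl.servo_line(np.r_[xy,z],None if yaw is None else down(yaw+np.pi/2),velocity=v,max_force=f)
def hop(xy,z,yaw): ctrl.move_pose(np.r_[xy,z],down(yaw+np.pi/2))
def rep(m=""):
    s=state();print(m,"t",round(s["time"],1),"p",s["eef_pos"].round(4),"w",round(s["grip_width"]*88,1),"F",round(s["finger_force"],1),s["wrist_force"].round(1),"q",s["joint_pos"].round(0))
E
python3 - <<'E'
from h import *
p=state()["eef_pos"]; line(p[:2],.33)
ctrl.movej([-26,25,0,90,0,64,-14]); rep("neutral")
k=bw(-.087,0)
hop(k,.12,BY); rep("over"); ctrl.grip(.5)
print(line(k,.026,v=.08,f=10)); ctrl.grip(0); rep("gripped")
line(k,.06,v=.06); line(k,.16); rep("up")
t=np.array([.655,-.01]); hop(t,.14,-np.pi/2); rep("aside")
print(line(t,.015,v=.06,f=6)); rep("down"); ctrl.grip(.5); line(t,.15); rep()
wrist("a1")
E
```

```text
neutral t 7.5 p [0.6231 0.2346 0.2425] w 87.8 F 0.0 [ 0.  -0.1  0.1] q [-26.  25.   0.  90.  -0.  64. -14.]
over t 8.2 p [0.509  0.2    0.1211] w 87.7 F 0.0 [ 0.4 -0.7 -0.7] q [-27.  22.  -1. 112.   1.  45. -17.]
False
gripped t 11.0 p [0.5074 0.1992 0.0262] w 14.0 F 30.0 [ 0.8 -0.1  1.2] q [-27.  31.  -1. 115.   1.  34. -18.]
up t 12.5 p [0.5066 0.1989 0.1591] w 13.7 F 30.0 [-0.2 -0.5 -2.1] q [-27.  19.  -1. 111.   0.  50. -17.]
aside t 13.5 p [ 0.6542 -0.0085  0.139 ] w 13.7 F 30.0 [-0.3 -0.2 -0.6] q [-21.  32.  24.  98. -15.  54. -82.]
False
down t 15.8 p [ 0.6552 -0.01    0.0153] w 13.8 F 30.0 [ 0.3  1.1 -1.3] q [-18.  41.  20. 101. -19.  42. -79.]
 t 17.5 p [ 0.6543 -0.0099  0.149 ] w 43.9 F 0.0 [1.5 0.7 0.3] q [-22.  31.  24.  97. -15.  55. -82.]
```

```bash
python3 - <<'E'
from h import *
k=bw(-.041,-.086)
hop(k,.12,BY); rep("over"); ctrl.grip(.45)
print(line(k,.0205,v=.08,f=10)); ctrl.grip(0); rep("gripped")
print(line(bw(-.118,-.086),.0208,v=.05)); rep("out")
line(bw(-.118,-.086),.13); rep("up")
my=-.08; t=np.array([.667,-.2945])-.045*np.array([np.cos(my),np.sin(my)])
hop(t,.10,my); rep("over mat")
print(line(t,.0125,v=.06,f=6)); rep("down"); ctrl.grip(.45); line(t,.10); rep()
hop(np.array([.55,-.15]),.30,0.); ctrl.dwell(.3); wrist("a2"); rep()
E
```

```text
over t 18.7 p [0.5692 0.123  0.1197] w 44.1 F 0.0 [ 0.5  0.  -0.7] q [-17.  25.  -2. 107.   1.  47.  -8.]
False
gripped t 20.9 p [0.5692 0.1238 0.0207] w 14.1 F 30.0 [-0.2  0.3  1.3] q [-17.  34.  -2. 110.   2.  36.  -9.]
False
out t 22.6 p [0.4933 0.1087 0.0207] w 13.8 F 30.0 [-0.  -0.5  0.3] q [-18.  29.  -2. 120.   2.  31. -10.]
up t 23.5 p [0.4928 0.1086 0.1293] w 13.7 F 30.0 [ 0.3  0.9 -2.2] q [-18.  18.  -2. 117.   1.  45.  -9.]
over mat t 25.1 p [ 0.6229 -0.2883  0.1   ] w 13.9 F 30.0 [ 0.2  0.  -0.3] q [13. 36.  9. 94. -7. 51. 21.]
False
down t 26.7 p [ 0.6224 -0.2911  0.013 ] w 13.8 F 30.0 [-0.4  0.8 -1.3] q [14. 42.  8. 95. -8. 43. 22.]
 t 28.0 p [ 0.6216 -0.2906  0.0993] w 39.5 F 0.0 [ 0.7 -0.1 -0.6] q [13. 36.  9. 94. -7. 51. 21.]
 t 29.3 p [ 0.5499 -0.1504  0.2993] w 39.7 F 0.0 [-0.  -0.1  0. ] q [ 1. 14. 10. 99. -2. 68. 11.]
```

View pics/a2.png

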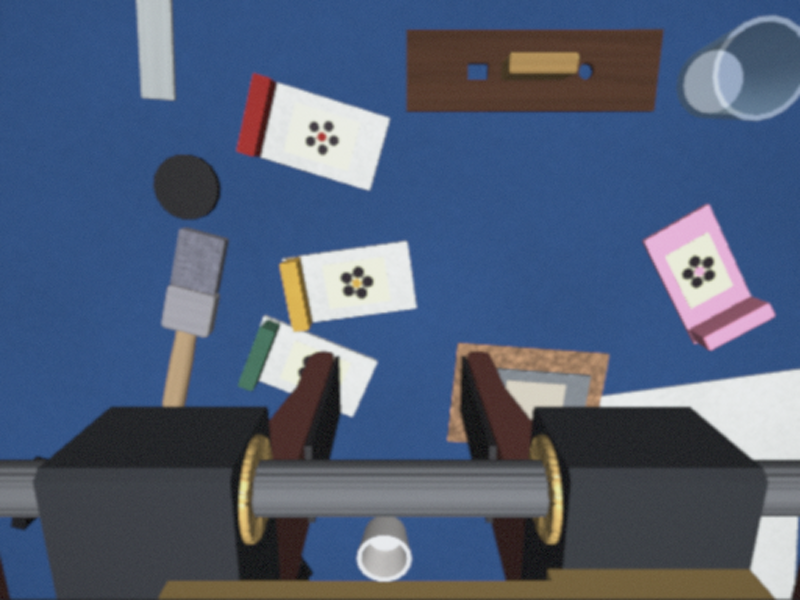

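The old panel lies on the mat (grey, at (545,390)) and the keeper is set aside at (535,70). The red, yellow and green battens are at (256,115), (295,295) and (259,356).

```bash
python3 - <<'E'
from h import *
for n,a,c,m in [("red",(389,119),(371,190),(256,115)),("yellow",(406,241),(416,308),(295,295)),("green",(377,360),(352,416),(259,356))]:
    a,c=pix("a2",[a,c],.005);m=pix("a2",[m],.031)[0]
    f=(a+c)/2;d=c-a; x=np.array([-d[1],d[0]])/np.linalg.norm(d); x=x if x@(f-m)>0 else -x; e=f-m
    print(n,"w",np.linalg.norm(d),"yaw",np.arctan2(x[1],x[0]),np.arctan2(e[1],e[0]),"bat",f-.1*x,"batseen",m)
E
```

```text
red w 0.05884416128346731 yaw -0.26835536472506377 -0.30485751952135215 bat [ 0.43616864 -0.04738281] batseen [ 0.43866392 -0.04434218]
yellow w 0.06084284558057086 yaw 0.14883959799451918 0.11670946170685471 bat [ 0.46001471 -0.19043922] batseen [ 0.46111257 -0.18707604]
green w 0.0615304196162813 yaw -0.40785970612031786 -0.442863059109321 bat [ 0.42387819 -0.24382242] batseen [ 0.42705323 -0.241455  ]
```

The green panel has been knocked aside since the first look; I have its new pose. Yellow goes first.

```bash
cat >> h.py <<'E'
def pick(b,yaw):
    hop(b,.11,yaw); ctrl.grip(.5); print("hit",line(b,.0085,v=.08,f=10)); ctrl.grip(0); rep("gripped"); line(b,.12); rep("up")
def insert(y):
    hop(bw(-.106,y),.12,BY); ctrl.dwell(.1); print("touch",line(bw(-.106,y),.0205,v=.06,f=5)); rep("on board")
    z=state()["eef_pos"][2]
    print("stop",line(bw(-.0395,y),min(z,.0215),BY,v=.03,f=18)); rep("in")
    ctrl.grip(.4); p=state()["eef_pos"]; line(p[:2],.13); rep("away")
E
python3 - <<'E'
from h import *
pick(np.array([.4605,-.1888]),.14); insert(0.)
c,T=wrist("y1")
E
```

```text
hit False
gripped t 32.5 p [ 0.4605 -0.1888  0.0086] w 13.7 F 30.0 [-1.   1.1  1.1] q [ 10.  30.   7. 122.  -7.  28.  30.]
up t 33.4 p [ 0.4599 -0.1886  0.1193] w 13.8 F 30.0 [ 0.1 -0.1 -0.5] q [  7.  19.   9. 119.  -4.  43.  27.]
touch True
on board t 36.6 p [0.4885 0.1954 0.0206] w 13.9 F 30.0 [-1.  -0.4  5.8] q [-30.  30.   1. 118.  -1.  32. -16.]
stop True
in t 37.1 p [0.4885 0.1955 0.0206] w 14.0 F 30.0 [-1.9  0.   4.5] q [-30.  30.   1. 118.  -1.  33. -16.]
away t 38.5 p [0.4872 0.1948 0.1293] w 35.1 F 0.0 [-1.  -0.9 -0.5] q [-30.  20.   2. 114.  -1.  46. -16.]
```

View pics/y1.png

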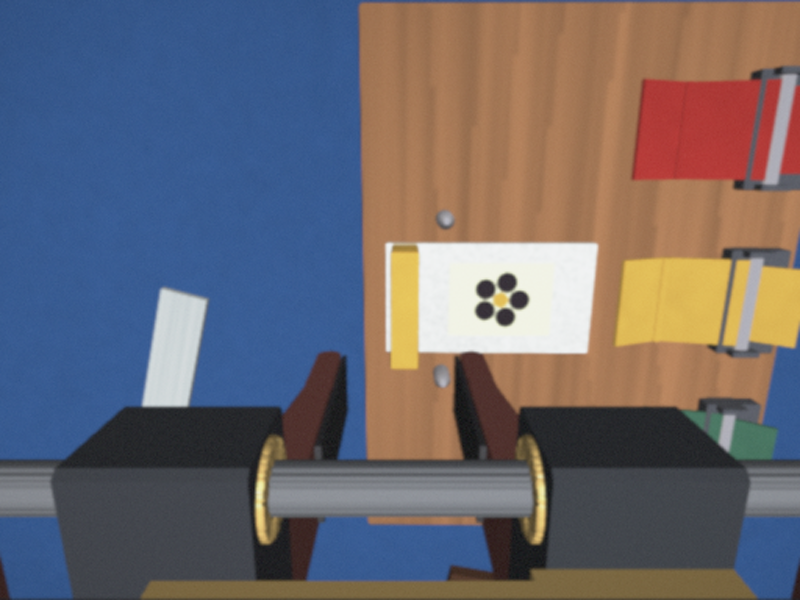

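The yellow panel lies flat and square in front of its clip, between the pins (445,218) and (441,376). The slide was cut short early, so I regrip and push it in.

```bash
cat >> h.py <<'E'
def slide(y,z=.0212):
    for x in np.append(np.arange(-.1,-.042,.01),-.0395):
        h=line(bw(x,y),z,BY,v=.03,f=25); s=state(); b=BR.T@(s["eef_pos"][:2]-BO)
        print(h,b.round(4),(BR.T@s["wrist_force"][:2]).round(1),round(s["wrist_force"][2],1))
    rep("in"); ctrl.grip(.4); p=state()["eef_pos"]; line(p[:2],.13); rep("away")
E
python3 - <<'E'
from h import *
k=bw(-.106,0); line(k,.0212,BY,v=.08,f=10); ctrl.grip(0); rep("g"); slide(0.); wrist("y2")
E
```

```text
g t 40.6 p [0.4887 0.1955 0.0214] w 14.0 F 30.0 [-0.7 -0.3  1.5] q [-30.  30.   1. 118.  -1.  32. -16.]
False [-0.0999  0.0001] [-1.   0.8] 3.7
False [-0.09    0.0001] [-2.1  0. ] 6.8
False [-0.0801  0.0001] [-1.5 -0. ] 6.8
True [-0.0764  0.    ] [-1.2  0.3] 3.7
True [-0.0764 -0.    ] [-2.1  0.2] 4.4
True [-0.0764  0.    ] [-1.8  0.5] 5.9
True [-0.0764 -0.    ] [-1.7 -0.6] 5.9
in t 43.4 p [0.5176 0.2012 0.0213] w 14.0 F 30.1 [-1.5 -0.9  5.9] q [-28.  33.   1. 113.  -2.  37. -15.]
away t 44.8 p [0.5163 0.2008 0.1293] w 35.3 F 0.0 [-0.3 -0.8  0.4] q [-29.  23.   2. 110.  -1.  49. -15.]
```

View pics/y2.png

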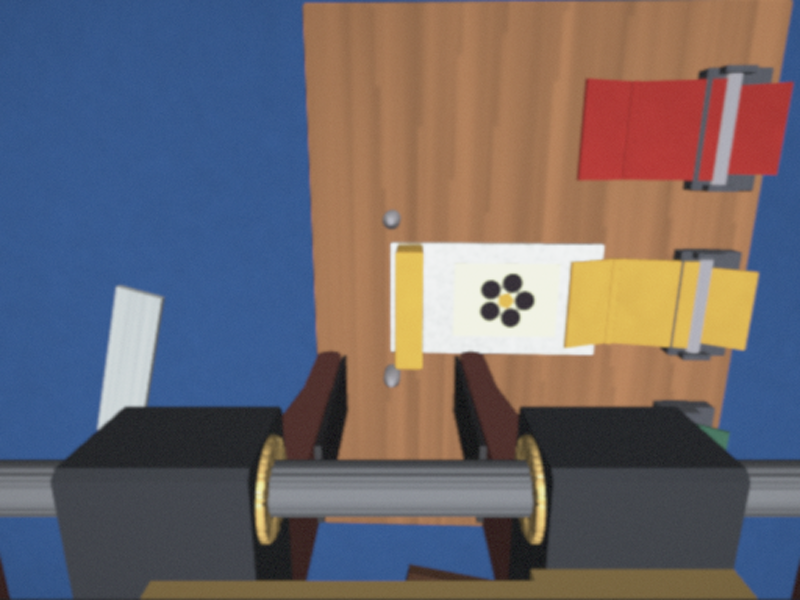

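The yellow panel sits square with its front just inside the clip's flare (front edge under the tongue at (570,300)). I push on with a higher trip level.

```bash
cat >> h.py <<'E'
def slide2(y,x0,f=45,dz=.0003,v=.02):
    z=state()["eef_pos"][2]+dz
    for x in np.append(np.arange(x0+.008,-.042,.008),-.0395):
        h=line(bw(x,y),z,BY,v=v,f=f); s=state(); b=BR.T@(s["eef_pos"][:2]-BO)
        print(h,b.round(4),(BR.T@s["wrist_force"][:2]).round(1),round(s["wrist_force"][2],1))
    rep("in")
E
python3 - <<'E'
from h import *
k=bw(-.0764,0); line(k,.0212,BY,v=.08,f=10); ctrl.grip(0); rep("g"); slide2(0.,-.0764)
E
```

```text
g t 46.8 p [0.5177 0.2013 0.0214] w 13.9 F 30.0 [-0.5 -1.3  2. ] q [-29.  32.   1. 114.  -1.  34. -15.]
False [-0.0718 -0.0001] [-9.4  0.1] 9.6
False [-0.0629  0.    ] [-5.9  0.3] 4.8
False [-0.0548 -0.    ] [-6.6 -0.3] 6.2
False [-0.0468 -0.    ] [-6.4  0.8] 5.3
False [-0.0417  0.    ] [-5.7 -0. ] 5.1
in t 49.4 p [0.5516 0.2079 0.0213] w 13.6 F 30.0 [-5.5 -1.1  5.1] q [-28.  34.   2. 109.  -1.  37. -14.]
```

```bash
cat >> h.py <<'E'
def letgo():
    ctrl.grip(.4); p=state()["eef_pos"]; line(p[:2],.13); rep("away")
def put(y):
    hop(bw(-.106,y),.12,BY); ctrl.dwell(.1); print("touch",line(bw(-.106,y),.0208,v=.06,f=8)); rep("on board")
    slide2(y,-.106); letgo()
E
python3 - <<'E'
from h import *
letgo()
pick(np.array([.4255,-.2427]),-.42)
hop(bw(-.106,-.086),.16,BY)
print("touch",line(bw(-.106,-.086),.0208,v=.06,f=8)); rep("on board"); ctrl.dwell(.2); wrist("g1"); rep()
slide2(-.086,-.106)
E
```

```text
away t 50.8 p [0.5533 0.2081 0.1292] w 35.4 F 0.0 [-0.4 -0.1 -0.1] q [-28.  25.   2. 106.  -1.  49. -14.]
hit False
gripped t 54.9 p [ 0.4256 -0.2427  0.0086] w 13.6 F 30.0 [-0.3 -0.3  1.8] q [  9.  30.  16. 124. -17.  28.  15.]
up t 55.8 p [ 0.425  -0.2423  0.1193] w 13.5 F 30.0 [-0.1 -0.1 -1.1] q [  3.  19.  23. 121. -11.  42.   9.]
touch False
on board t 59.6 p [0.5054 0.1112 0.021 ] w 13.9 F 30.0 [-0.2  0.7  0.3] q [-27.  30.  10. 120.  -9.  31.   0.]
 t 59.9 p [0.5053 0.1111 0.0209] w 13.9 F 30.0 [-0.1 -0.1 -0.5] q [-27.  30.  10. 120.  -9.  31.   0.]
False [-0.098 -0.086] [0.2 0.4] -0.5
False [-0.09  -0.086] [0.3 0.6] -0.3
False [-0.082 -0.086] [-0.7  1. ] -0.4
False [-0.0749 -0.0861] [-3.5 -0.6] 0.5
False [-0.065 -0.086] [-1.  -0.4] -3.1
False [-0.0574 -0.0859] [-0.   0.4] -2.8
False [-0.0495 -0.086 ] [ 0.7 -0.4] -3.0
False [-0.039 -0.086] [0.3 0.3] -2.9
in t 64.4 p [0.571  0.1241 0.0213] w 13.9 F 30.0 [ 0.2  0.4 -2.9] q [-26.  34.  10. 111.  -9.  36.   1.]
```

```bash
python3 - <<'E'
from h import *
letgo(); line(bw(-.04,-.05),.2,BY); ctrl.dwell(.2); wrist("g2")
E
```

```text
away t 65.8 p [0.5699 0.1239 0.1292] w 35.0 F 0.0 [-0.1 -0.3  1.1] q [-28.  25.  12. 108.  -7.  48.  -1.]
```

View pics/g2.png

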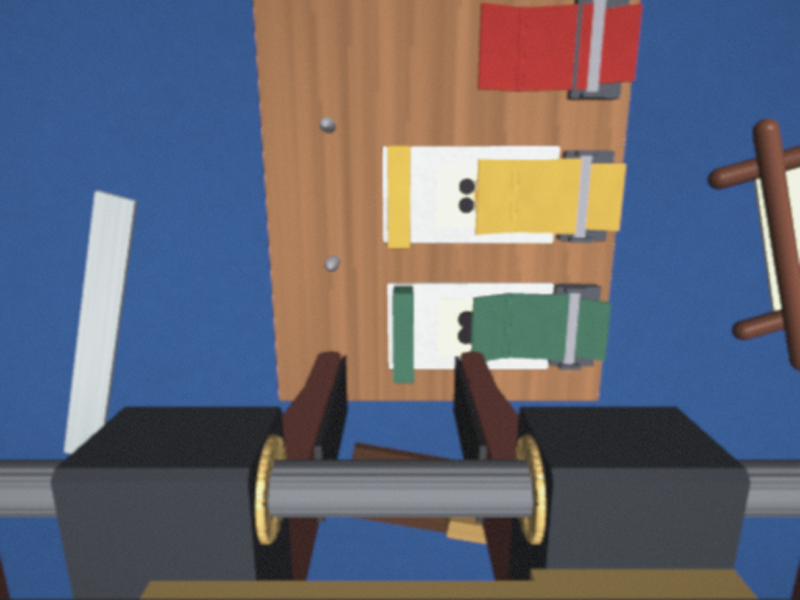

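Yellow and green both sit square under their clips, rear corners at (383,146)/(383,243) and (388,283)/(388,369). Next is red, after a fresh look at it and the keeper.

```bash
python3 - <<'E'
from h import *
for n,P,y in [("y",[(383,146),(383,243),(560,147),(554,243)],0),("g",[(388,283),(388,369),(554,284),(548,369)],-.086)]:
    q=[(BR.T@(p-BO)).round(4).tolist() for p in pix("g2",P,.017)]; print(n,q)
hop(np.array([.52,-.1]),.30,0.); ctrl.dwell(.3); wrist("r0"); rep()
E
```

```text
y [[-0.0515, 0.0299], [-0.0521, -0.0309], [0.0589, 0.0291], [0.0596, -0.0311]]
g [[-0.049, -0.0577], [-0.0495, -0.1191], [0.0617, -0.0585], [0.0619, -0.1192]]
 t 68.2 p [ 0.5201 -0.0993  0.2997] w 35.2 F 0.0 [ 0.3  0.4 -0.4] q [-16.  10.  23. 105.  -4.  67.   8.]
```

View pics/r0.png

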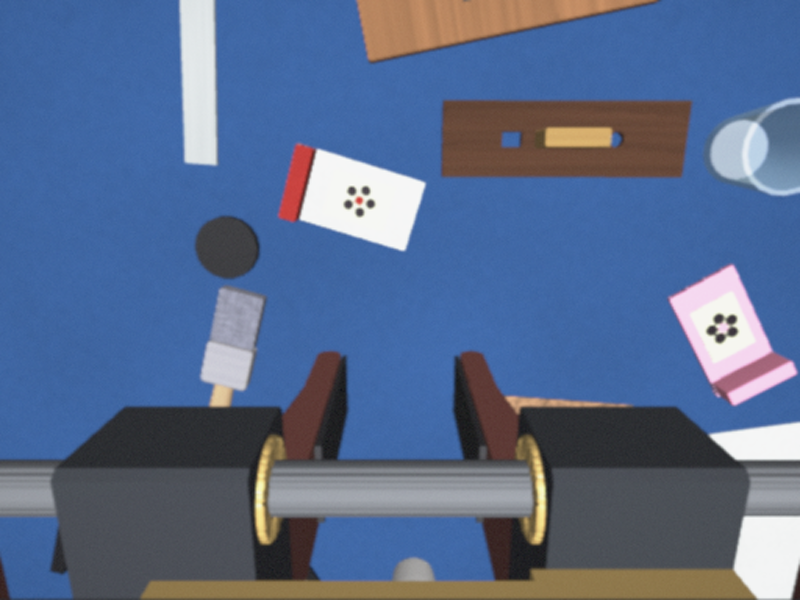

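The red panel is where it was (batten (297,183), front edge (425,183)-(406,250)). The keeper's corners are (442,100), (691,101), (684,177) and (442,177).

```bash
python3 - <<'E'
from h import *
a,c=pix("r0",[(425,183),(406,250)],.005);m=pix("r0",[(297,183)],.031)[0];f=(a+c)/2;e=f-m;d=c-a
print("red",m,np.arctan2(e[1],e[0]),np.arctan2(d[0],-d[1]))
k=pix("r0",[(442,100),(691,101),(684,177),(442,177)],.008);print("keeper",k.round(4).tolist(),k.mean(0),pix("r0",[(578,137)],.044))
pick((m+.0*m+np.array([.4362,-.0474]))/2,-.285)
hop(bw(-.106,.086),.16,BY)
print("touch",line(bw(-.106,.086),.0208,v=.06,f=8)); rep("on board")
slide2(.086,-.106); letgo()
line(bw(-.05,0.06),.25,BY); ctrl.dwell(.2); wrist("r1"); rep()
E
```

```text
red [ 0.43787423 -0.04416777] -0.2994705879069522 -0.27055455830419006
keeper [[0.5535, 0.0203], [0.7539, 0.0197], [0.7566, -0.0398], [0.5548, -0.04]] [ 0.65467112 -0.00998716] [[ 0.65390061 -0.00964278]]
hit False
gripped t 71.4 p [ 0.437  -0.0458  0.0086] w 13.6 F 30.0 [-0.9 -0.2  2.4] q [-14.  27.  15. 130. -16.  25.  -3.]
up t 72.3 p [ 0.4365 -0.0457  0.1194] w 13.5 F 30.0 [ 0.1  0.2 -1.2] q [-21.  14.  21. 127.  -8.  40. -10.]
touch False
on board t 76.0 p [0.472  0.2799 0.021 ] w 14.1 F 30.0 [-0.3  0.3  0.7] q [-44.  32.   8. 115.  -8.  34. -19.]
False [-0.098   0.0859] [-0.4  0. ] 0.5
False [-0.09   0.086] [-0.6  0.3] -0.1
False [-0.082  0.086] [-1.1  0.1] -0.6
False [-0.0747  0.0858] [-2.7 -0.8] -0.6
False [-0.065  0.086] [-1.   0.2] -3.5
False [-0.0574  0.086 ] [ 0.  -0.7] -3.7
False [-0.0495  0.086 ] [-1.5 -0.2] -3.7
False [-0.039  0.086] [-0.3 -0.2] -2.5
in t 80.5 p [0.5377 0.2928 0.0214] w 13.6 F 30.0 [-0.2 -0.2 -2.5] q [-41.  36.   9. 106.  -8.  38. -16.]
away t 82.0 p [0.5366 0.2925 0.1292] w 35.2 F 0.0 [-0.1 -0.3 -1. ] q [-42.  27.  10. 104.  -6.  50. -18.]
 t 83.2 p [0.5315 0.2652 0.2492] w 35.6 F 0.0 [0.4 0.7 0.4] q [-42.  18.  12. 100.  -4.  63. -17.]
```

View pics/r1.png

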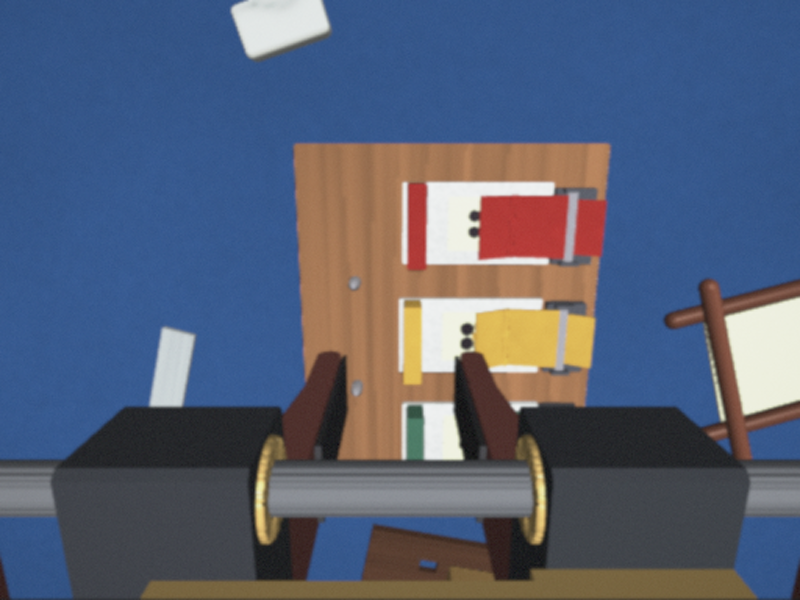

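All three panels are home and square (rear edges at columns 400-403), and the keeper is where I left it. Now I return it to its original grasp pose.

```bash
python3 - <<'E'
from h import *
t=np.array([.655,-.01]); hop(t,.14,-np.pi/2); ctrl.grip(.5)
print(line(t,.015,-np.pi/2,v=.06,f=10)); ctrl.grip(0); rep("gripped")
line(t,.15); k=bw(-.087,0); hop(k,.15,BY); line(k,.06,BY,v=.08); ctrl.dwell(.3)
print("k",k,"err mm",(state()["eef_pos"][:2]-k)*1e3); rep()
print("hit",line(k,.0262,BY,v=.02,f=10)); rep("down")
E
```

```text
False
gripped t 87.6 p [ 0.655 -0.01   0.015] w 13.8 F 30.0 [ 0.6  0.  -0.3] q [-24.  43.  28. 101. -28.  43. -71.]
k [0.50720717 0.19915085] err mm [0.15058465 0.06644885]
 t 91.2 p [0.5074 0.1992 0.0603] w 13.5 F 30.0 [ 0.2 -0.6 -1.1] q [-35.  28.   8. 115.  -6.  38. -11.]
hit True
down t 92.8 p [0.5072 0.1992 0.027 ] w 14.2 F 30.0 [-1.3  0.6  3.8] q [-34.  31.   8. 116.  -7.  34. -10.]
```

```bash
python3 - <<'E'
from h import *
ctrl.grip(.5); k=state()["eef_pos"][:2]; line(k,.13); 
hop(bw(-.06,0.1),.25,BY); ctrl.dwell(.2); wrist("k1"); rep()
c=cams.read_camera("scene"); cv2.imwrite("pics/s2.png",cv2.resize(c["frame"][150:320,100:430,::-1],None,fx=2.4,fy=2.4,interpolation=cv2.INTER_CUBIC))
c=cams.read_camera("side"); cv2.imwrite("pics/sd2.png",cv2.resize(c["frame"][115:195,265:385,::-1],None,fx=6,fy=6,interpolation=cv2.INTER_CUBIC))
E
```

```text
t 95.3 p [0.5141 0.3008 0.2486] w 43.7 F 0.0 [-0.4 -0.4  0.2] q [-44.  19.  10.  99.  -4.  63. -22.]
```

View pics/k1.png

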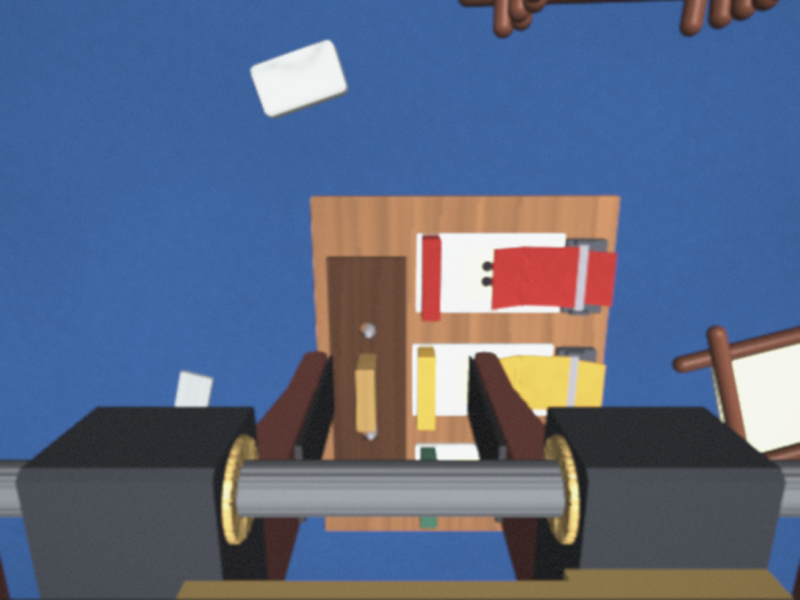

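View pics/s2.png

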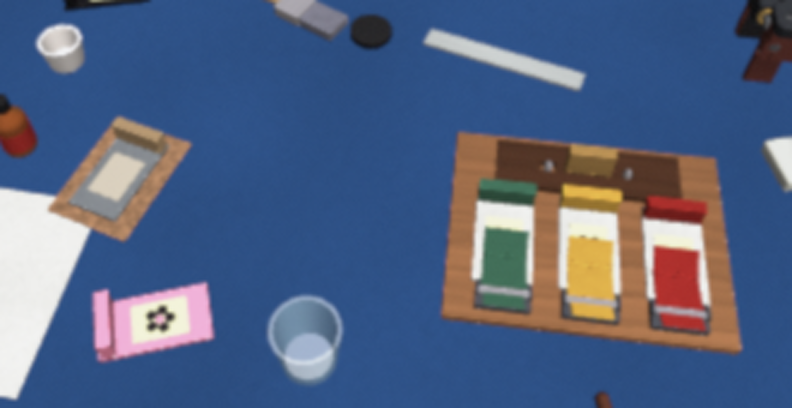

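View pics/sd2.png

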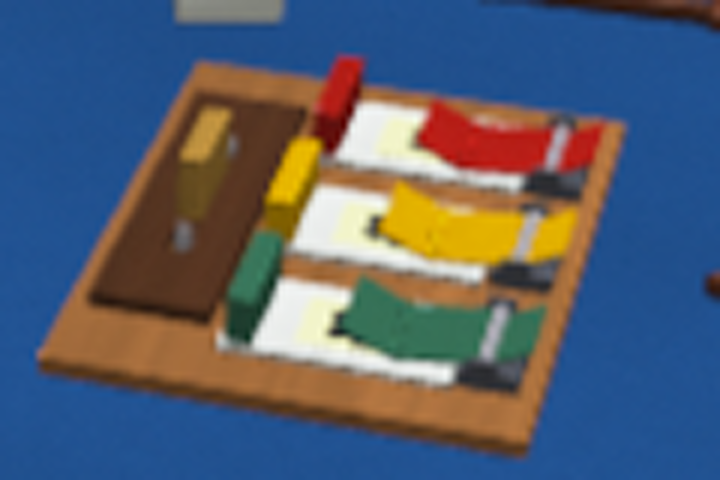

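The keeper lies flush with both pins through it (side crop (182,235) and (232,145)). All three panels are under their clips and the old panel is on the mat.

```bash
python3 - <<'E'
from h import *
print([(BR.T@(p-BO)).round(4).tolist() for p in pix("k1",[(328,257),(406,257)],.020)])
print(ctrl.finish_job())
E
```

```text
[[-0.1152, 0.1003], [-0.057, 0.1001]]
the job is handed in; nothing more can be done
None
```

The job is handed in (no verdict was returned): the last pictures show the old panel flat on the mat, the red, yellow and green panels home under their clips, the keeper flush over both pins, and the gripper clear.

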